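Prop open the guard of a test nest and take out the steel nut

TASK

Raise the yellow-framed clear guard flap of the test nest by its black bar well past upright, near its rear stop, so that its red prop stay drops in behind the catch, then let it down so that the stay alone holds it open. Take the bright steel nut from under the guard and set it down in the blue tray, leaving the black nut where it sits and the guard standing on its stay.

Things in the scene. Friction and masses are not known exactly. Their poses are not given: they have to be found in the camera images.
- fixture: test nest fixed to the bench: grey base plate 180 x 185 x 12 mm; origin on its underside midway front to rear, under the flap's middle, x from its front (black bar) to its rear (hinge), y to its left. Hinge line along y at x = +70, z = 57 mm. The nuts sit on round pedestals, 27 mm wide, top at z = 24 mm, at x = -12, y = +42 and -30 mm, either nut on either one
- flap (a joint): angle of the clear guard flap (panel 150 mm wide, 105 mm from hinge to edge, 6 mm thick) in rad: 0 closed and level, 1.57 upright, stop at 2.15. It lifts with 1 to 2 N at the bar; its weight and a light spring shut it from any angle when let go, until the stay has dropped behind its catch at about 1.80 to 1.85 going up (1.95 is safe); then it comes down to rest on the stay at about 1.75
- flap_bar (a point): middle of the black handle bar: round, 10 mm thick, 90 mm long, parallel to the hinge and 145 mm from it in the plane of the flap, open gaps of 35 mm to the panel and 80 mm between its end arms. Pinched from above across its thickness, it turns between the fingers, so the hand can point down along the whole arc. 57 mm above the bench closed, about 200 mm on the stay
- stay_foot (a point): foot of the red prop stay, a 115 mm rod pivoted on the flap's right edge (y = -96 mm of the nest) that follows by its own weight: as the flap rises the foot drags rearwards along the base, climbs a ramp and drops behind a catch 5 mm high at about x = -9 mm of the nest. Nothing to grasp
- steel_nut_mid (a point): centre of the bright steel hexagon nut, half-way up; 16 mm tall, 30 mm across flats, 35 mm across corners, about 60 g. Two flats face along its own x axis, which lies within 8 degrees of the nest's y axis: grip it from above across its x. Centre 32 mm above the bench, 8 mm above its pedestal
- black_nut_mid (a point): centre of the black hexagon nut, the same in size and heading, on the other pedestal 72 mm away; must stay there
- tray_floor (a point): centre of the inner floor of the blue open tray, fixed to the bench, 120 x 120 mm outside, walls 4 mm thick, rim 24 mm and inner floor 4 mm above the bench; its x and y run along its sides

How it is judged:
By the outcome, as a careful person would: the job done as asked, in the order asked, and still so for the second after the job is handed in, with the robot touching nothing.
It also fails if it takes over 67 s, if anything falls off the work surface, if the arm or the gripper's body presses on something with over 40 N, if the wrist force passes 120 N, or if a joint passes its speed limit or range.

ROBOT

A 6-joint arm with a two-finger parallel gripper is mounted at the origin on a cart in front of the work surface, level with it; the furniture and walls round the work are solid. World frame = base frame: x ahead of the robot, y to its left, z up, the work surface at z = 0. Lengths are in m, angles in degrees, forces in N, time in s.
With the tool pointing down it reaches from about 0.375 to 0.9 m from the base axis. Payload 3.1 kg.
Tool frame: the origin (TCP) lies at the very end of the fingers, on their centre line; the grasp point (between the pads) lies bot.grip_point_offset behind it (bot.grip_point_offset is the distance from the TCP to the grasp point, in m); z points along the fingers, y is the line along which they close (so a half turn about z gives the same grasp; the last joint's range is limited). The gripper opens to 87 mm and grips with 3 to 60 N. Pads are 19 mm wide; open, the fingers measure 117 mm over their backs; the gripper's body (75 mm by 190 mm) begins 51 mm behind the grasp point.
Start: joints at [66.778, 30.224, 82.088, -0, 67.689, -10.227], TCP at [0.14, 0.609, 0.223] pointing down, gripper open.
Joint ranges: [-176.69, 176.69], [-43.24, 126.21], [12.49, 139.97], [-82, 262], [0, 151.66], [-163.58, 163.58]. Speed limits (degrees/s): [159.86, 159.86, 180, 180, 180, 180].

INTERFACE

Orientations are given as a 3x3 rotation matrix whose columns are the frame's x, y, z axes.
In Python, from rig import bot, viewer, ticket gives the robot as it stands.
- The arm moves only by the tool servo_tool, never from a script. Its argument "targets" is a list of rows, each an object with "offset": the shift along the tool's x, y, z in m, a list of three; "dr": the turn, a rotation vector about the tool's x, y, z in degrees, a list of three. In form: [{"offset": [x, y, z], "dr": [ax, ay, az]}, ...]. A call has 1 to 20 rows; each row is the pose to reach, as a shift and turn from the pose commanded when the call began, along the tool's axes at that moment; what a row does not reach only later rows make up. A row lasts 1/12 s, in which the tool goes at most 41.7 mm and 7.16 degrees, less where a joint would pass 70% of its speed; a pose out of reach is approached as far as the arm can. A call with a gripper value outside its range is refused whole. "gripper" is the gripper command: -1 is fully open, 1 is shut, values between are in proportion, set as the call begins (left out, the last holds). The fingers move at their own pace and stop on an object; the grip force is fixed at half the most. Time passes only in rows, so rows that repeat a pose let the fingers close. It gives the time, the measured TCP pose, the force, the opening and the grip force at its end, in the units of the state.
- bot.read_state(): the state, without advancing time (a new reading comes with each control period).
- viewer.capture(name): name is "side" or "top"; returns a dict with "color" (480x640x3 uint8, red, green, blue), "camera_matrix" (3x3 intrinsics, pixels), "k1" (the pictures are not rectified: a ray, as slopes to the right and down, at radius r is drawn at 1 + k1 r^2 times it, then the intrinsics apply), "R" (3x3) and "t" (3): a world point X has camera coordinates R X + t. Camera axes: x right, y down, z forward; pixel columns grow to the right and rows downward; lengths in m; the calibration is good to about 2 mm. A picture is of the moment at which its call begins. There is no depth.
- ticket.hand_in(): hands the job in; it is judged then, once.
The state is a dict: "time_s": time; "joint_positions": joint angles; "qvel": joint speeds; "tau": joint torques, N m; "position": TCP position; "tcp_rot": TCP orientation; "force": force on the tool from outside, world axes, zero at the start; "moment": the same for the moment, N m; "opening": opening from 0.0 (shut) to 1.0 (fully open); "grasp_force": force on a finger pad.
Only numpy, scipy, OpenCV 4.12 (cv2) and the standard library are available. Lean on these libraries where they do the work, as an engineer would, in place of code of your own. Each camera call takes 0.05 s, during which the arm holds its last target. There are 200 camera calls.

## Working session

There is one attempt and no reset: what is moved stays moved. The work goes in short steps, Python scripts to look and compute and a tool call to move; the robot and the scene stay as the last step left them, time stands still between calls to the robot, and variables do not carry over. Pictures are saved under pics/ and viewed, at most 10 in all, crops included, and the job is handed in when it is done.

Besides the shell and the picture viewer there is one more tool, called after "Emit:" in YAML: its name, and indented under it one key for each argument. servo_tool: Moves the arm, as the interface text tells. Its arguments: {"type":"object","properties":{"targets":{"type":"array"},"gripper":{"type":"number"}},"required":["targets"]}

```bash
mkdir -p pics; ls; python3 - <<'E'
from rig import bot,viewer
import cv2,numpy as np
s=bot.read_state();print({k:np.round(v,4).tolist() for k,v in s.items()},bot.grip_point_offset)
for n in("side","top"):
    c=viewer.capture(n);cv2.imwrite(f"pics/{n}0.png",c["color"][:,:,::-1])
    print(n,c["camera_matrix"],c["k1"],c["R"],c["t"])
E
```

```text
pics
{'time_s': 0.0, 'joint_positions': [66.7807, 30.2802, 82.1559, -0.0009, 67.6878, -10.2281], 'qvel': [0.0456, -0.0069, 0.0315, 0.0779, -0.0198, 0.1046], 'tau': [-0.0021, -44.004, -17.6588, 0.0631, 0.0582, -0.0001], 'position': [0.1402, 0.6083, 0.2216], 'tcp_rot': [[-0.9744, 0.2248, -0.0008], [0.2248, 0.9744, -0.002], [0.0004, -0.0021, -1.0]], 'force': [-0.4925, 0.3156, -0.7292], 'moment': [0.0116, 0.0277, -0.0281], 'grasp_force': 0.0, 'opening': 1.002} 0.0187
side [[612.95622355   0.         314.48005506]
 [  0.         612.95622355 237.37615434]
 [  0.           0.           1.        ]] -0.20535294581416613 [[ 0.83283737 -0.55322891  0.01787994]
 [-0.27641989 -0.44367767 -0.85249174]
 [ 0.47955601  0.7050446  -0.52243482]] [-0.37616905  0.17078886  1.59615099]
top [[447.20049926   0.         321.96180257]
 [  0.         447.20049926 236.93415363]
 [  0.           0.           1.        ]] -0.09487104109720584 [[-0.00526212 -0.99980096 -0.01924441]
 [-0.99436838  0.00726863 -0.10572938]
 [ 0.10584821  0.01857968 -0.99420871]] [-5.71936022e-04  4.32083025e-01  1.02258302e+00]
```

View pics/side0.png

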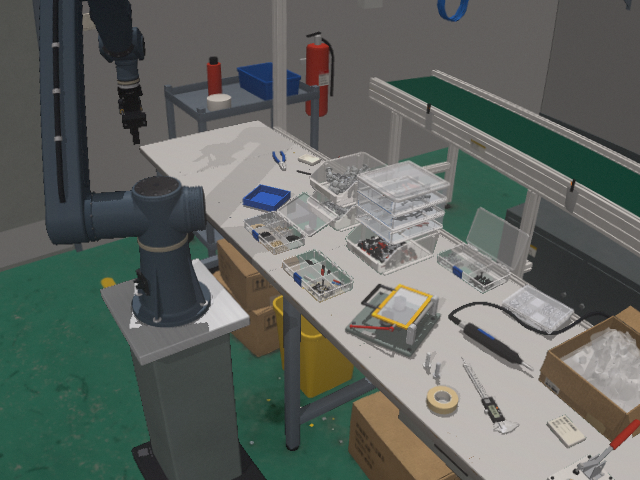

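View pics/top0.png

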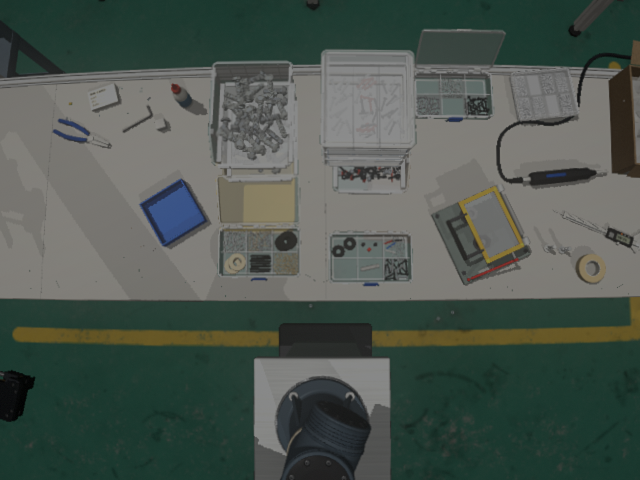

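The top view shows the nest around (482,232), with its bar at left (455,240), and the blue tray at (173,212). I'll zoom in on the nest.

```bash
cat > h.py <<'E'
import numpy as np,cv2
from rig import bot,viewer
def ray(c,p):
    k=np.array([c["k1"],0,0,0,0.])
    q=cv2.undistortPoints(np.array([[p]],float),c["camera_matrix"],k)[0,0]
    R=c["R"];return -R.T@c["t"],R.T@np.array([q[0],q[1],1])
def onz(c,p,z):
    o,d=ray(c,p);return o+d*(z-o[2])/d[2]
def proj(c,X):
    return cv2.projectPoints(np.atleast_2d(X).astype(float),cv2.Rodrigues(c["R"])[0],c["t"],c["camera_matrix"],np.array([c["k1"],0,0,0,0.]))[0][:,0]
def tri(c1,p1,c2,p2):
    A=np.zeros((3,3));b=np.zeros(3)
    for c,p in((c1,p1),(c2,p2)):
        o,d=ray(c,p);d=d/np.linalg.norm(d);M=np.eye(3)-np.outer(d,d);A+=M;b+=M@o
    return np.linalg.solve(A,b)
E
python3 - <<'E'
import cv2,numpy as np
t=cv2.imread("pics/top0.png")[175:290,425:535];s=cv2.imread("pics/side0.png")[275:360,340:445]
t=cv2.resize(t,None,fx=4,fy=4,interpolation=cv2.INTER_CUBIC);s=cv2.resize(s,None,fx=3.4,fy=3.4,interpolation=cv2.INTER_CUBIC)
o=np.zeros((460,800,3),np.uint8);o[:,:440]=t;o[:s.shape[0],440:440+s.shape[1]]=s[:,:360]
cv2.imwrite("pics/crop0.png",np.clip(o*1.4,0,255).astype(np.uint8))
E
```

```text
(no output)
```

View pics/crop0.png

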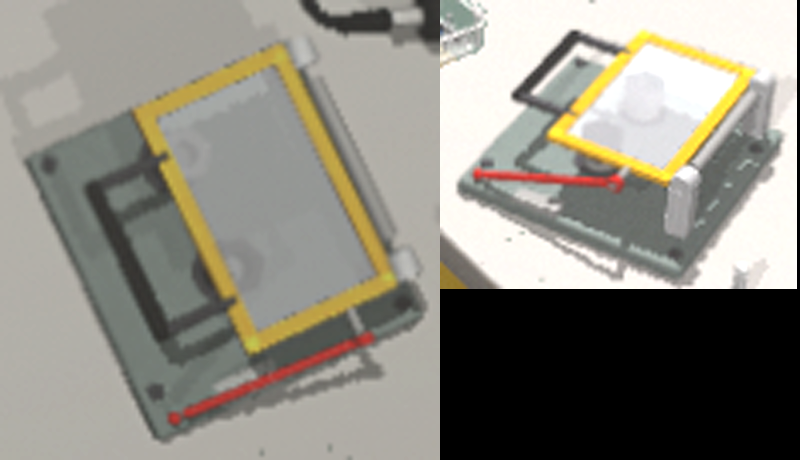

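Under the panel, the light (steel) nut is at the upper pedestal in the top crop (185,150), which is nest y=+42. The dark nut is at (230,265), and the stay is along the bottom edge. Next I'll measure the poses.

```bash
python3 - <<'E'
from h import *
T=viewer.capture("top");S=viewer.capture("side")
def rect(c,lo,hi,roi,z):
    x0,y0,x1,y1=roi
    hsv=cv2.cvtColor(c["color"],cv2.COLOR_RGB2HSV);m=cv2.inRange(hsv,lo,hi);k=np.zeros_like(m);k[y0:y1,x0:x1]=m[y0:y1,x0:x1]
    cs,_=cv2.findContours(k,cv2.RETR_EXTERNAL,cv2.CHAIN_APPROX_NONE);C=max(cs,key=cv2.contourArea)[:,0].astype(float)
    P=np.array([onz(c,p,z)[:2] for p in C])*1000
    return cv2.minAreaRect(P.astype(np.float32)),P
for n,c,roi in(("top",T,(425,175,535,290)),("side",S,(340,275,445,360))):
    r,P=rect(c,(20,120,80),(35,255,255),roi,.060);print(n,"flap",r)
for n,c,roi in(("top",T,(130,170,215,255)),("side",S,(235,175,300,220))):
    r,P=rect(c,(105,100,40),(125,255,255),roi,.024);print(n,"tray",r)
print("bar ends",[np.round(onz(T,p,.057)*1000) for p in((425+92/4,175+187/4),(425+163/4,175+335/4))])
print("bar ends side",[np.round(onz(S,p,.057)*1000) for p in((340+(573-440)/3.4,275+37/3.4),(340+(516-440)/3.4,275+98/3.4))])
E
```

```text
top flap ((455.18927001953125, -389.3851318359375), (153.2591552734375, 98.92053985595703), 23.92677116394043)
side flap ((452.5888671875, -390.72943115234375), (158.24472045898438, 98.48434448242188), 23.043163299560547)
top tray ((494.6927185058594, 355.85498046875), (122.28656005859375, 120.15913391113281), 31.44484519958496)
side tray ((483.3714599609375, 341.59490966796875), (155.57049560546875, 138.37579345703125), 30.961708068847656)
bar ends [array([ 461., -291.,   57.]), array([ 377., -328.,   57.])]
bar ends side [array([ 457., -292.,   57.]), array([ 374., -329.,   57.])]
```

```bash
cat >> h.py <<'E'
def go(*wps):  # each (x,y,z mm, tool-y angle deg): offset mm in current tool axes, turn about tool z
    s=bot.read_state();R=np.array(s["tcp_rot"]);p=np.array(s["position"])*1000
    a=np.degrees(np.arctan2(R[1,1],R[0,1]))
    print("t",round(s["time_s"],2),"pos",p.round(1),"ang",round(a,1),"tilt",np.round(R[:2,2],4),"F",np.round(s["force"],1),"open",round(s["opening"],3),round(s["grasp_force"],1))
    for x,y,z,g in wps: print((R.T@(np.array([x,y,z])-p)).round(0),-round((g-a+180)%360-180,1))
E
python3 -c "
from h import *
go((440,250,300,20),(440,-150,300,-50),(418,-309,130,-66.5))"
```

```text
t 0.2 pos [140.3 608.6 221.9] ang 77.0 tilt [-0.0005 -0.0013] F [-0.1 -0.1 -0.5] open 1.0 0.0
[-373. -282.  -78.] 57.0
[-463. -672.  -77.] 127.0
[-477. -832.   93.] 143.5
```

Emit:
servo_tool:
  targets:
    - {"offset":[-20,-15,-10],"dr":[0,0,3]}
    - {"offset":[-0.06,-0.045,-0.02],"dr":[0,0,8]}

```text
time_s: 0.37
position: [0.1887, 0.5522, 0.2431]
tcp_rot: [[-0.934, 0.358, 0.001], [0.358, 0.934, 0.001], [-0.0, 0.001, -1.0]]
force: [0.8, 0.2, 0.8]
opening: 0.998
grasp_force: 0.0
```

In the first row I typed -20, -15, -10 (mm) where metres were wanted. The per-row limit clipped it to one 42 mm step in the intended direction, so it did no harm. I'll recompute from the present pose.

```bash
python3 -c "
from h import *
go((440,250,300,20),(440,-150,300,-50),(418,-309,130,-66.5))"
```

```text
t 0.37 pos [188.7 552.2 243.1] ang 69.0 tilt [0.0009 0.0012] F [0.8 0.2 0.8] open 0.998 0.0
[-343. -192.  -57.] 49.0
[-486. -566.  -58.] 119.0
[-522. -722.  112.] 135.5
```

Emit:
servo_tool:
  targets:
    - {"offset":[-0.034,-0.019,-0.006],"dr":[0,0,5]}
    - {"offset":[-0.069,-0.038,-0.012],"dr":[0,0,10]}
    - {"offset":[-0.103,-0.058,-0.018],"dr":[0,0,15]}
    - {"offset":[-0.137,-0.077,-0.024],"dr":[0,0,20]}
    - {"offset":[-0.171,-0.096,-0.03],"dr":[0,0,25]}
    - {"offset":[-0.206,-0.115,-0.036],"dr":[0,0,30]}
    - {"offset":[-0.24,-0.134,-0.042],"dr":[0,0,35]}
    - {"offset":[-0.274,-0.154,-0.048],"dr":[0,0,40]}
    - {"offset":[-0.309,-0.173,-0.053],"dr":[0,0,45]}
    - {"offset":[-0.343,-0.192,-0.057],"dr":[0,0,50]}
    - {"offset":[-0.357,-0.229,-0.057],"dr":[0,0,57]}
    - {"offset":[-0.372,-0.267,-0.057],"dr":[0,0,64]}
    - {"offset":[-0.386,-0.304,-0.057],"dr":[0,0,71]}
    - {"offset":[-0.4,-0.342,-0.057],"dr":[0,0,78]}
    - {"offset":[-0.415,-0.379,-0.057],"dr":[0,0,85]}
    - {"offset":[-0.429,-0.416,-0.057],"dr":[0,0,92]}
    - {"offset":[-0.443,-0.454,-0.057],"dr":[0,0,99]}
    - {"offset":[-0.457,-0.491,-0.057],"dr":[0,0,106]}
    - {"offset":[-0.472,-0.529,-0.057],"dr":[0,0,113]}
    - {"offset":[-0.486,-0.566,-0.057],"dr":[0,0,119]}
  gripper: 0.31

```text
time_s: 2.03
position: [0.4393, -0.1529, 0.2997]
tcp_rot: [[0.77, 0.638, 0.0], [0.638, -0.77, -0.0], [0.0, 0.0, -1.0]]
force: [1.6, 0.0, 0.2]
opening: 0.346
grasp_force: 0.0
```

```bash
python3 -c "
from h import *
go((418,-309,130,-66.5),(418,-309,40,-66.5))"
```

```text
t 2.03 pos [ 439.3 -152.9  299.7] ang -50.4 tilt [ 0.0004 -0.0001] F [1.6 0.  0.2] open 0.346 0.0
[-116.  106.  170.] 16.1
[-116.  106.  260.] 16.1
```

Emit:
servo_tool:
  targets:
    - {"offset":[-0.019,0.018,0.02],"dr":[0,0,3]}
    - {"offset":[-0.039,0.035,0.04],"dr":[0,0,6]}
    - {"offset":[-0.058,0.053,0.06],"dr":[0,0,9]}
    - {"offset":[-0.077,0.071,0.085],"dr":[0,0,12]}
    - {"offset":[-0.097,0.088,0.11],"dr":[0,0,15]}
    - {"offset":[-0.116,0.106,0.14],"dr":[0,0,16.1]}
    - {"offset":[-0.116,0.106,0.17],"dr":[0,0,16.1]}
    - {"offset":[-0.116,0.106,0.185],"dr":[0,0,16.1]}
    - {"offset":[-0.116,0.106,0.185],"dr":[0,0,16.1]}

```text
time_s: 2.78
position: [0.4168, -0.3052, 0.111]
tcp_rot: [[0.915, 0.404, -0.006], [0.404, -0.915, 0.006], [-0.003, -0.008, -1.0]]
force: [-0.6, 0.6, 0.4]
opening: 0.344
grasp_force: 0.0
```

```bash
python3 - <<'E'
from h import *
go((418,-309,40,-66.5))
o=np.zeros((460,800,3),np.uint8)
T=viewer.capture("top")["color"][175:290,425:525];S=viewer.capture("side")["color"][245:360,340:440]
o[:,:400]=cv2.resize(T,(400,460),interpolation=cv2.INTER_CUBIC);o[:,400:]=cv2.resize(S,(400,460),interpolation=cv2.INTER_CUBIC)
cv2.imwrite("pics/a1.png",np.clip(o[:,:,::-1]*1.3,0,255).astype(np.uint8))
E
```

```text
t 2.78 pos [ 416.8 -305.2  111. ] ang -66.2 tilt [-0.0056  0.0063] F [-0.6  0.6  0.4] open 0.344 0.0
[-0.  5. 71.] 0.3
```

View pics/a1.png

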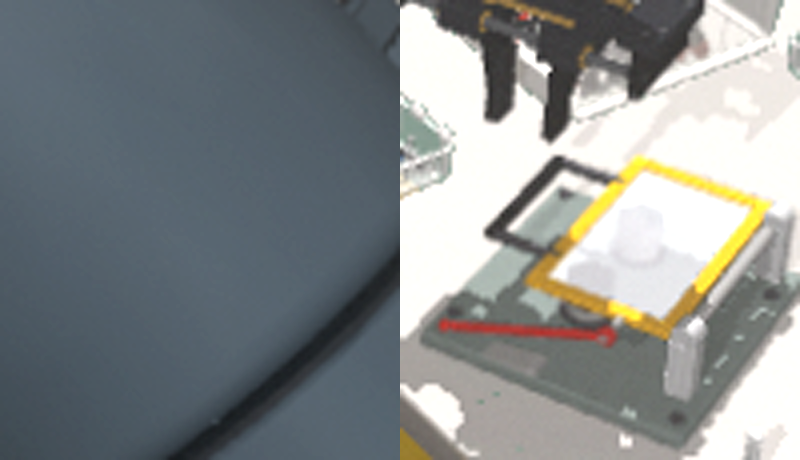

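The top view is blocked by the arm. The side view shows the two fingers, at (497,110) and (560,130), above the bar and ready to straddle it. Descending.

Emit:
servo_tool:
  targets:
    - {"offset":[0,0,0.015],"dr":[0,0,0]}
    - {"offset":[0,0,0.03],"dr":[0,0,0]}
    - {"offset":[0,0,0.045],"dr":[0,0,0]}
    - {"offset":[0,0,0.06],"dr":[0,0,0]}
    - {"offset":[0,0,0.07],"dr":[0,0,0]}
    - {"offset":[0,0,0.075],"dr":[0,0,0]}
    - {"offset":[0,0,0.075],"dr":[0,0,0]}
    - {"offset":[0,0,0.075],"dr":[0,0,0]}

```text
time_s: 3.55
position: [0.4196, -0.307, 0.0403]
tcp_rot: [[0.914, 0.406, 0.001], [0.406, -0.914, -0.001], [0.0, 0.001, -1.0]]
force: [-1.0, -0.9, 0.1]
opening: 0.344
grasp_force: 0.0
```

```bash
python3 - <<'E'
from h import *
go((418,-309,38,-66.5))
S=viewer.capture("side")["color"][265:345,340:445]
cv2.imwrite("pics/a2.png",np.clip(cv2.resize(S,None,fx=6,fy=6,interpolation=cv2.INTER_CUBIC)[:,:,::-1]*1.4,0,255).astype(np.uint8))
E
```

```text
t 3.55 pos [ 419.6 -307.    40.3] ang -66.1 tilt [ 0.0009 -0.001 ] F [-1.  -0.9  0.1] open 0.344 0.0
[-2.  1.  2.] 0.4
```

View pics/a2.png

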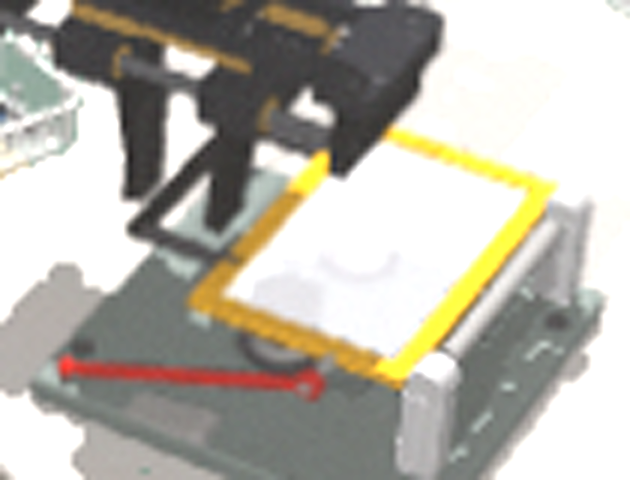

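The bar at (190,180) lies between the fingers at (143,150) and (228,170). I'll close on it.

Emit:
servo_tool:
  targets:
    - {"offset":[0,0,0.002],"dr":[0,0,0]}
    - {"offset":[0,0,0.002],"dr":[0,0,0]}
    - {"offset":[0,0,0.002],"dr":[0,0,0]}
    - {"offset":[0,0,0.002],"dr":[0,0,0]}
    - {"offset":[0,0,0.002],"dr":[0,0,0]}
    - {"offset":[0,0,0.002],"dr":[0,0,0]}
  gripper: 1

```text
time_s: 4.1
position: [0.4201, -0.3087, 0.038]
tcp_rot: [[0.914, 0.405, 0.002], [0.405, -0.914, -0.004], [0.001, 0.004, -1.0]]
force: [0.0, -4.8, -0.9]
opening: 0.101
grasp_force: 30.0
```

```bash
python3 - <<'E'
from h import *
go()
for th in np.linspace(0,1.98,34)[1:]: print(round(th,2), round(145*(1-np.cos(th))/1000,3), round(-.145*np.sin(th),3))
E
```

```text
t 4.1 pos [ 420.1 -308.7   38. ] ang -66.1 tilt [ 0.0025 -0.0036] F [ 0.  -4.8 -0.9] open 0.101 30.0
0.06 0.0 -0.009
0.12 0.001 -0.017
0.18 0.002 -0.026
0.24 0.004 -0.034
0.3 0.006 -0.043
0.36 0.009 -0.051
0.42 0.013 -0.059
0.48 0.016 -0.067
0.54 0.021 -0.075
0.6 0.025 -0.082
0.66 0.03 -0.089
0.72 0.036 -0.096
0.78 0.042 -0.102
0.84 0.048 -0.108
0.9 0.055 -0.114
0.96 0.062 -0.119
1.02 0.069 -0.124
1.08 0.077 -0.128
1.14 0.084 -0.132
1.2 0.092 -0.135
1.26 0.101 -0.138
1.32 0.109 -0.14
1.38 0.118 -0.142
1.44 0.126 -0.144
1.5 0.135 -0.145
1.56 0.143 -0.145
1.62 0.152 -0.145
1.68 0.161 -0.144
1.74 0.169 -0.143
1.8 0.178 -0.141
1.86 0.186 -0.139
1.92 0.195 -0.136
1.98 0.203 -0.133
```

Emit:
servo_tool:
  targets:
    - {"offset":[0,0,-0.009],"dr":[0,0,0]}
    - {"offset":[0,0.001,-0.017],"dr":[0,0,0]}
    - {"offset":[0,0.002,-0.026],"dr":[0,0,0]}
    - {"offset":[0,0.004,-0.034],"dr":[0,0,0]}
    - {"offset":[0,0.006,-0.043],"dr":[0,0,0]}
    - {"offset":[0,0.009,-0.051],"dr":[0,0,0]}
    - {"offset":[0,0.013,-0.059],"dr":[0,0,0]}
    - {"offset":[0,0.016,-0.067],"dr":[0,0,0]}
    - {"offset":[0,0.021,-0.075],"dr":[0,0,0]}
    - {"offset":[0,0.025,-0.082],"dr":[0,0,0]}
    - {"offset":[0,0.03,-0.089],"dr":[0,0,0]}
    - {"offset":[0,0.036,-0.096],"dr":[0,0,0]}
    - {"offset":[0,0.042,-0.102],"dr":[0,0,0]}
    - {"offset":[0,0.048,-0.108],"dr":[0,0,0]}
    - {"offset":[0,0.055,-0.114],"dr":[0,0,0]}
    - {"offset":[0,0.062,-0.119],"dr":[0,0,0]}
    - {"offset":[0,0.069,-0.124],"dr":[0,0,0]}
    - {"offset":[0,0.077,-0.128],"dr":[0,0,0]}
    - {"offset":[0,0.084,-0.132],"dr":[0,0,0]}
    - {"offset":[0,0.092,-0.135],"dr":[0,0,0]}

```text
time_s: 5.77
position: [0.4551, -0.3895, 0.1688]
tcp_rot: [[0.914, 0.405, -0.004], [0.405, -0.914, 0.005], [-0.001, -0.007, -1.0]]
force: [2.5, -3.8, -17.9]
opening: 0.093
grasp_force: 31.1
```

```bash
python3 -c "
from h import *
go()
S=viewer.capture('side')['color'][220:360,310:460]
cv2.imwrite('pics/a3.png',np.clip(cv2.resize(S,None,fx=4,fy=4,interpolation=cv2.INTER_CUBIC)[:,:,::-1]*1.3,0,255).astype(np.uint8))"
```

```text
t 5.77 pos [ 455.1 -389.5  168.8] ang -66.1 tilt [-0.0039  0.0054] F [  2.5  -3.8 -17.9] open 0.093 31.1
```

View pics/a3.png

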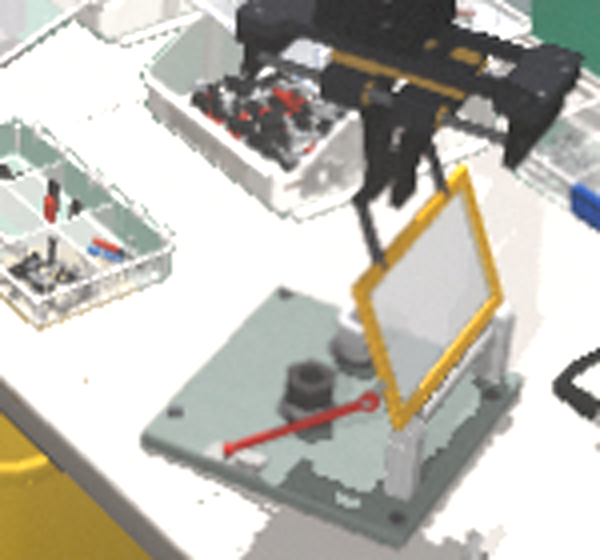

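The flap is at about 1.2 rad with the stay dragging well (foot at (228,450)). The −18 N vertical force means my arc is a few mm too high, so I'll lower it by 4 mm for the rest.

Emit:
servo_tool:
  targets:
    - {"offset":[0,0.004,0.003],"dr":[0,0,0]}
    - {"offset":[0,0.009,0.002],"dr":[0,0,0]}
    - {"offset":[0,0.017,-0.001],"dr":[0,0,0]}
    - {"offset":[0,0.026,-0.003],"dr":[0,0,0]}
    - {"offset":[0,0.034,-0.005],"dr":[0,0,0]}
    - {"offset":[0,0.043,-0.006],"dr":[0,0,0]}
    - {"offset":[0,0.051,-0.006],"dr":[0,0,0]}
    - {"offset":[0,0.06,-0.006],"dr":[0,0,0]}
    - {"offset":[0,0.069,-0.005],"dr":[0,0,0]}
    - {"offset":[0,0.077,-0.004],"dr":[0,0,0]}
    - {"offset":[0,0.086,-0.002],"dr":[0,0,0]}
    - {"offset":[0,0.094,0],"dr":[0,0,0]}
    - {"offset":[0,0.103,0.003],"dr":[0,0,0]}
    - {"offset":[0,0.107,0.005],"dr":[0,0,0]}
    - {"offset":[0,0.11,0.006],"dr":[0,0,0]}
    - {"offset":[0,0.11,0.006],"dr":[0,0,0]}
    - {"offset":[0,0.11,0.006],"dr":[0,0,0]}

```text
time_s: 7.23
position: [0.5002, -0.492, 0.1658]
tcp_rot: [[0.914, 0.405, -0.002], [0.405, -0.914, 0.0], [-0.001, -0.001, -1.0]]
force: [-5.0, -0.1, 0.7]
opening: 0.094
grasp_force: 29.8
```

```bash
python3 -c "
from h import *
go()
p=np.array(bot.read_state()['position'])*1000-[448,-377,38.3]
x=p[0]*.399-p[1]*.917;print('nest x',x,'th',np.arctan2(p[2],70-x),np.hypot(p[2],70-x))
S=viewer.capture('side')['color'][220:360,310:460]
cv2.imwrite('pics/a4.png',np.clip(cv2.resize(S,None,fx=4,fy=4,interpolation=cv2.INTER_CUBIC)[:,:,::-1]*1.3,0,255).astype(np.uint8))"
```

```text
t 7.23 pos [ 500.2 -492.   165.8] ang -66.1 tilt [-0.0016  0.    ] F [-5.  -0.1  0.7] open 0.094 29.8
nest x 126.33729145724072 th 1.9868714732395008 139.38885190564332
```

View pics/a4.png

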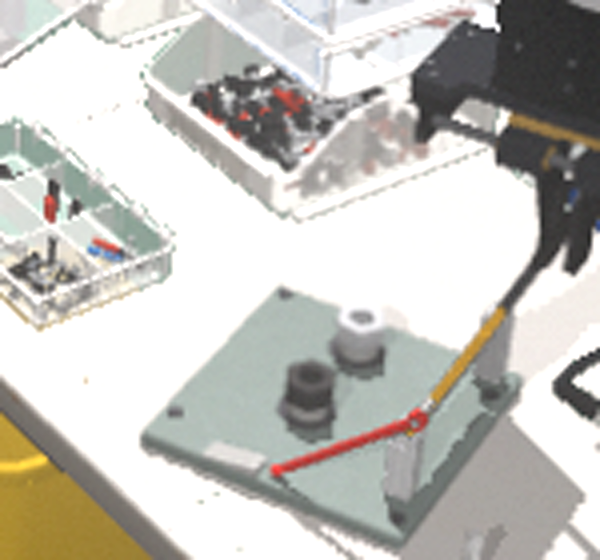

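The foot at (280,470) is behind the light ramp block that ends near (268,460), so the stay has dropped in. I'll let the flap down to about 1.76 and then release.

Emit:
servo_tool:
  targets:
    - {"offset":[0,-0.004,-0.001],"dr":[0,0,0]}
    - {"offset":[0,-0.008,-0.003],"dr":[0,0,0]}
    - {"offset":[0,-0.013,-0.005],"dr":[0,0,0]}
    - {"offset":[0,-0.017,-0.006],"dr":[0,0,0]}
    - {"offset":[0,-0.021,-0.007],"dr":[0,0,0]}
    - {"offset":[0,-0.025,-0.008],"dr":[0,0,0]}
    - {"offset":[0,-0.028,-0.009],"dr":[0,0,0]}
    - {"offset":[0,-0.03,-0.009],"dr":[0,0,0]}
    - {"offset":[0,-0.031,-0.009],"dr":[0,0,0]}
    - {"offset":[0,-0.031,-0.009],"dr":[0,0,0]}
    - {"offset":[0,-0.031,-0.009],"dr":[0,0,0]}

```text
time_s: 8.2
position: [0.4877, -0.4633, 0.1741]
tcp_rot: [[0.914, 0.405, -0.002], [0.405, -0.914, 0.0], [-0.001, -0.001, -1.0]]
force: [-4.5, -1.8, -5.9]
opening: 0.089
grasp_force: 30.1
```

Emit:
servo_tool:
  targets:
    - {"offset":[0,0,0],"dr":[0,0,0]}
    - {"offset":[0,0,0],"dr":[0,0,0]}
    - {"offset":[0,0,0],"dr":[0,0,0]}
    - {"offset":[0,0,0],"dr":[0,0,0]}
    - {"offset":[0,0,0],"dr":[0,0,0]}
    - {"offset":[0,0,-0.01],"dr":[0,0,0]}
    - {"offset":[0,0,-0.03],"dr":[0,0,0]}
    - {"offset":[0,0,-0.055],"dr":[0,0,0]}
    - {"offset":[0,0,-0.08],"dr":[0,0,0]}
    - {"offset":[0,0,-0.1],"dr":[0,0,0]}
    - {"offset":[0,0,-0.12],"dr":[0,0,0]}
  gripper: 0.2

```text
time_s: 9.12
position: [0.4888, -0.4631, 0.2983]
tcp_rot: [[0.914, 0.405, 0.002], [0.405, -0.914, -0.002], [0.001, 0.002, -1.0]]
force: [-0.7, -0.8, -0.7]
opening: 0.402
grasp_force: 0.0
```

```bash
python3 -c "
from h import *
go((448,-150,290,23.5),(440,-190,290,23.5))
S=viewer.capture('side')['color'][220:360,310:460]
cv2.imwrite('pics/a5.png',np.clip(cv2.resize(S,None,fx=4,fy=4,interpolation=cv2.INTER_CUBIC)[:,:,::-1]*1.3,0,255).astype(np.uint8))"
```

```text
t 9.12 pos [ 488.8 -463.1  298.3] ang -66.1 tilt [ 0.0019 -0.0018] F [-0.7 -0.8 -0.7] open 0.402 0.0
[  90. -303.    8.] -89.6
[  66. -269.    8.] -89.6
```

View pics/a5.png

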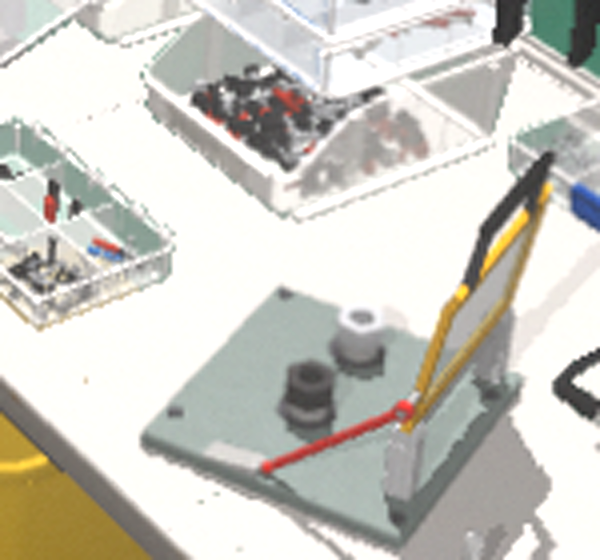

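The flap stands on its stay: the foot at (265,467) is against the catch and the bar is at (510,215) with the hand clear. I'll move aside so the top camera can see the nuts.

```bash
python3 -c "
from h import *
go((440,-40,300,23.5))"
```

```text
t 9.17 pos [ 490.3 -464.9  303.1] ang -66.1 tilt [ 0.007  -0.0086] F [1.2 0.  3.1] open 0.4 0.0
[ 126. -409.   -1.] -89.6
```

Setting the opening to about 54 mm on the way, for the nut.

Emit:
servo_tool:
  targets:
    - {"offset":[0.009,-0.031,0],"dr":[0,0,-6.5]}
    - {"offset":[0.018,-0.061,0],"dr":[0,0,-13]}
    - {"offset":[0.028,-0.092,0],"dr":[0,0,-20]}
    - {"offset":[0.037,-0.122,0],"dr":[0,0,-27]}
    - {"offset":[0.047,-0.153,0],"dr":[0,0,-34]}
    - {"offset":[0.057,-0.184,0],"dr":[0,0,-41]}
    - {"offset":[0.066,-0.214,0],"dr":[0,0,-48]}
    - {"offset":[0.076,-0.245,0],"dr":[0,0,-55]}
    - {"offset":[0.085,-0.276,0],"dr":[0,0,-62]}
    - {"offset":[0.095,-0.306,0],"dr":[0,0,-69]}
    - {"offset":[0.104,-0.337,0],"dr":[0,0,-76]}
    - {"offset":[0.114,-0.368,0],"dr":[0,0,-83]}
    - {"offset":[0.122,-0.395,0],"dr":[0,0,-89.6]}
    - {"offset":[0.126,-0.409,0],"dr":[0,0,-89.6]}
    - {"offset":[0.126,-0.409,0],"dr":[0,0,-89.6]}
  gripper: -0.25

```text
time_s: 10.42
position: [0.4368, -0.035, 0.2961]
tcp_rot: [[-0.402, 0.916, 0.0], [0.916, 0.402, 0.001], [0.001, 0.001, -1.0]]
force: [-1.2, -0.4, 0.0]
opening: 0.621
grasp_force: 0.0
```

```bash
python3 - <<'E'
from h import *
go()
T=viewer.capture("top");S=viewer.capture("side")
pr=[np.array([482,-349,40])/1000,np.array([416,-378,40])/1000]
print(proj(T,pr).round(1),proj(S,pr).round(1))
u,v=proj(T,pr).mean(0).round().astype(int);print(u,v)
t=T["color"][v-40:v+40,u-40:u+40];u2,v2=proj(S,pr).mean(0).round().astype(int);print(u2,v2);s=S["color"][v2-40:v2+40,u2-40:u2+40]
cv2.imwrite("pics/n.png",np.clip(np.hstack([cv2.resize(i,(400,400),interpolation=cv2.INTER_CUBIC) for i in(t,s)])[:,:,::-1]*1.0,0,255).astype(np.uint8))
E
```

```text
t 10.42 pos [436.8 -35.  296.1] ang 23.7 tilt [0.0004 0.0012] F [-1.2 -0.4  0. ] open 0.621 0.0
[[470.5 213.7]
 [484.  241.9]] [[400.  299.2]
 [387.2 313.9]]
477 228
394 307
```

View pics/n.png

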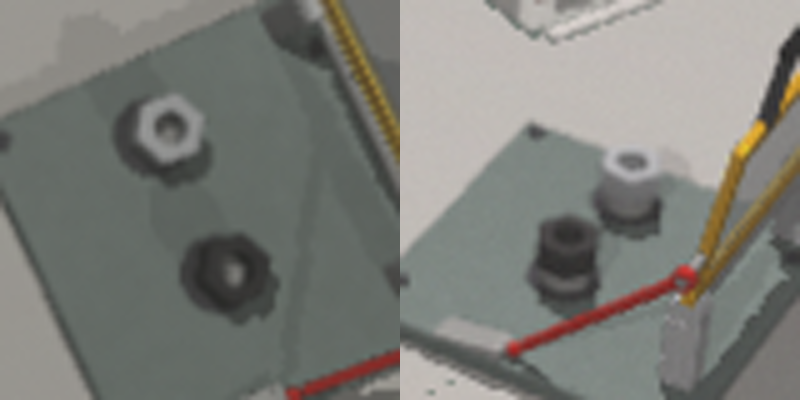

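The steel nut's top face is at crop (169,129), and the prediction from the nest pose is within half a pixel of it in both views. The black nut is at (232,272) and stays there. Now the heading, from a bright mask.

```bash
python3 - <<'E'
from h import *
T=viewer.capture("top")
g=cv2.cvtColor(T["color"],cv2.COLOR_RGB2GRAY)[188:268,437:517]
sub=cv2.resize(g,None,fx=8,fy=8,interpolation=cv2.INTER_CUBIC)
for th in(125,135,145,155):
    m=(sub>th).astype(np.uint8);m[:, 420:]=0;m[360:]=0;m[:,:180]=0
    m[:100]=0
    cs,_=cv2.findContours(m,cv2.RETR_EXTERNAL,cv2.CHAIN_APPROX_NONE);C=max(cs,key=cv2.contourArea)[:,0]
    P=np.array([onz(T,(437+(x+.5)/8-.5,188+(y+.5)/8-.5),.040)[:2]*1000 for x,y in C])
    c=cv2.convexHull(P.astype(np.float32))[:,0]
    M=cv2.moments(c);ctr=np.array([M["m10"],M["m01"]])/M["m00"]
    W=[np.ptp(P@[np.cos(a),np.sin(a)]) for a in np.radians(np.arange(-7,54))]
    # 60deg-periodic flat direction from support widths over half-turn
    A=np.radians(np.arange(180));w=np.array([np.ptp(P@[np.cos(a),np.sin(a)]) for a in A])
    ph=np.degrees(np.angle(-(w*np.exp(6j*A)).sum()))/6
    print(th,ctr.round(1),"flat dir mod60",round(ph%60,1),"w",w.min().round(1),w.max().round(1))
go((482,-349,120,23.5))
E
```

```text
125 [ 483.8 -349.5] flat dir mod60 17.8 w 28.2 31.6
135 [ 483.7 -349.4] flat dir mod60 17.3 w 26.6 30.1
145 [ 483.1 -344. ] flat dir mod60 24.7 w 14.0 24.7Traceback (most recent call last):
  File "<stdin>", line 8, in <module>
ValueError: max() iterable argument is empty
```

```bash
python3 -c "
from h import *
go((483,-349,120,18),(483,-349,19,18))"
```

```text
t 10.57 pos [438.4 -38.5 296.1] ang 23.5 tilt [ 0.0016 -0.001 ] F [-0.4 -0.6  0.5] open 0.623 0.0
[-302.  -83.  176.] 5.5
[-302.  -83.  277.] 5.5
```

Emit:
servo_tool:
  targets:
    - {"offset":[-0.03,-0.008,0],"dr":[0,0,0.5]}
    - {"offset":[-0.06,-0.017,0.0],"dr":[0,0,1]}
    - {"offset":[-0.09,-0.025,0.01],"dr":[0,0,2]}
    - {"offset":[-0.12,-0.033,0.02],"dr":[0,0,3]}
    - {"offset":[-0.15,-0.041,0.035],"dr":[0,0,4]}
    - {"offset":[-0.18,-0.05,0.05],"dr":[0,0,5]}
    - {"offset":[-0.21,-0.058,0.07],"dr":[0,0,5.5]}
    - {"offset":[-0.24,-0.066,0.09],"dr":[0,0,5.5]}
    - {"offset":[-0.27,-0.074,0.11],"dr":[0,0,5.5]}
    - {"offset":[-0.29,-0.08,0.13],"dr":[0,0,5.5]}
    - {"offset":[-0.302,-0.083,0.155],"dr":[0,0,5.5]}
    - {"offset":[-0.302,-0.083,0.18],"dr":[0,0,5.5]}
    - {"offset":[-0.302,-0.083,0.2],"dr":[0,0,5.5]}
    - {"offset":[-0.302,-0.083,0.21],"dr":[0,0,5.5]}
    - {"offset":[-0.302,-0.083,0.21],"dr":[0,0,5.5]}
    - {"offset":[-0.302,-0.083,0.21],"dr":[0,0,5.5]}
    - {"offset":[-0.302,-0.083,0.21],"dr":[0,0,5.5]}

```text
time_s: 11.98
position: [0.4829, -0.3492, 0.0868]
tcp_rot: [[-0.309, 0.951, 0.002], [0.951, 0.309, -0.002], [-0.002, 0.001, -1.0]]
force: [0.7, 0.4, 0.1]
opening: 0.623
grasp_force: 0.0
```

```bash
python3 -c "
from h import *
go((483.5,-349.3,19,18))"
```

```text
t 11.98 pos [ 482.9 -349.2   86.8] ang 18.0 tilt [ 0.0018 -0.002 ] F [0.7 0.4 0.1] open 0.623 0.0
[-0.  1. 68.] -0.0
```

Emit:
servo_tool:
  targets:
    - {"offset":[0,0.001,0.015],"dr":[0,0,0]}
    - {"offset":[0,0.001,0.03],"dr":[0,0,0]}
    - {"offset":[0,0.001,0.045],"dr":[0,0,0]}
    - {"offset":[0,0.001,0.057],"dr":[0,0,0]}
    - {"offset":[0,0.001,0.064],"dr":[0,0,0]}
    - {"offset":[0,0.001,0.067],"dr":[0,0,0]}
    - {"offset":[0,0.001,0.067],"dr":[0,0,0]}
    - {"offset":[0,0.001,0.067],"dr":[0,0,0]}

```text
time_s: 12.65
position: [0.4835, -0.3481, 0.0191]
tcp_rot: [[-0.309, 0.951, 0.001], [0.951, 0.309, -0.001], [-0.001, 0.0, -1.0]]
force: [-0.4, -0.4, -0.2]
opening: 0.627
grasp_force: 0.0
```

Emit:
servo_tool:
  targets:
    - {"offset":[0,0,0],"dr":[0,0,0]}
    - {"offset":[0,0,0],"dr":[0,0,0]}
    - {"offset":[0,0,0],"dr":[0,0,0]}
    - {"offset":[0,0,0],"dr":[0,0,0]}
    - {"offset":[0,0,0],"dr":[0,0,0]}
    - {"offset":[0,0,0],"dr":[0,0,0]}
  gripper: 1

```text
time_s: 13.15
position: [0.4833, -0.3479, 0.0188]
tcp_rot: [[-0.309, 0.951, 0.0], [0.951, 0.309, -0.0], [-0.0, 0.0, -1.0]]
force: [0.5, 1.3, 1.3]
opening: 0.345
grasp_force: 30.0
```

The opening of 30 mm is the nut's width across flats, so the grip is good. Lifting straight up.

Emit:
servo_tool:
  targets:
    - {"offset":[0,0,-0.008],"dr":[0,0,0]}
    - {"offset":[0,0,-0.023],"dr":[0,0,0]}
    - {"offset":[0,0,-0.043],"dr":[0,0,0]}
    - {"offset":[0,0,-0.065],"dr":[0,0,0]}
    - {"offset":[0,0,-0.09],"dr":[0,0,0]}
    - {"offset":[0,0,-0.115],"dr":[0,0,0]}
    - {"offset":[0,0,-0.14],"dr":[0,0,0]}
    - {"offset":[0,0,-0.165],"dr":[0,0,0]}
    - {"offset":[0,0,-0.19],"dr":[0,0,0]}
    - {"offset":[0,0,-0.215],"dr":[0,0,0]}
    - {"offset":[0,0,-0.24],"dr":[0,0,0]}
    - {"offset":[0,0,-0.26],"dr":[0,0,0]}
    - {"offset":[0,0,-0.27],"dr":[0,0,0]}
    - {"offset":[0,0,-0.27],"dr":[0,0,0]}

```text
time_s: 14.32
position: [0.484, -0.3486, 0.2915]
tcp_rot: [[-0.309, 0.951, 0.004], [0.951, 0.309, -0.004], [-0.005, 0.002, -1.0]]
force: [-0.4, -0.3, -0.1]
opening: 0.343
grasp_force: 30.0
```

```bash
python3 -c "
from h import *
go((440,-150,290,20),(440,200,290,25),(495,356,200,31.4))"
```

```text
t 14.32 pos [ 484.  -348.6  291.5] ang 18.0 tilt [ 0.004  -0.0042] F [-0.4 -0.3 -0.1] open 0.343 30.0
[202.  20.   1.] -2.0
[535. 128.  -1.] -7.0
[667. 228.  89.] -13.4
```

Emit:
servo_tool:
  targets:
    - {"offset":[0.015,0.002,0],"dr":[0,0,0]}
    - {"offset":[0.045,0.005,0],"dr":[0,0,0]}
    - {"offset":[0.075,0.008,0],"dr":[0,0,-1]}
    - {"offset":[0.106,0.011,0],"dr":[0,0,-1]}
    - {"offset":[0.138,0.014,0],"dr":[0,0,-2]}
    - {"offset":[0.17,0.017,0],"dr":[0,0,-2]}
    - {"offset":[0.202,0.02,0],"dr":[0,0,-2]}
    - {"offset":[0.232,0.03,0],"dr":[0,0,-3]}
    - {"offset":[0.263,0.04,0],"dr":[0,0,-3]}
    - {"offset":[0.293,0.049,0],"dr":[0,0,-4]}
    - {"offset":[0.323,0.059,0],"dr":[0,0,-4]}
    - {"offset":[0.353,0.069,0],"dr":[0,0,-5]}
    - {"offset":[0.384,0.079,0],"dr":[0,0,-5]}
    - {"offset":[0.414,0.089,0],"dr":[0,0,-6]}
    - {"offset":[0.444,0.098,0],"dr":[0,0,-6]}
    - {"offset":[0.475,0.108,0],"dr":[0,0,-7]}
    - {"offset":[0.505,0.118,0],"dr":[0,0,-7]}
    - {"offset":[0.535,0.128,0],"dr":[0,0,-7]}
    - {"offset":[0.56,0.147,0],"dr":[0,0,-8]}
    - {"offset":[0.58,0.162,0.005],"dr":[0,0,-9]}

```text
time_s: 15.98
position: [0.4573, 0.2561, 0.2827]
tcp_rot: [[-0.456, 0.89, -0.001], [0.89, 0.456, 0.0], [0.001, -0.001, -1.0]]
force: [1.3, -0.3, -0.5]
opening: 0.342
grasp_force: 30.0
```

```bash
python3 -c "
from h import *
go((495,356,100,31.4))"
```

```text
t 15.98 pos [457.3 256.1 282.7] ang 27.1 tilt [-0.0009  0.0002] F [ 1.3 -0.3 -0.5] open 0.342 30.0
[ 72.  79. 183.] -4.3
```

Emit:
servo_tool:
  targets:
    - {"offset":[0.015,0.016,0.01],"dr":[0,0,-1]}
    - {"offset":[0.03,0.033,0.03],"dr":[0,0,-2]}
    - {"offset":[0.045,0.05,0.055],"dr":[0,0,-3]}
    - {"offset":[0.06,0.066,0.08],"dr":[0,0,-4]}
    - {"offset":[0.068,0.075,0.105],"dr":[0,0,-4]}
    - {"offset":[0.072,0.079,0.13],"dr":[0,0,-4]}
    - {"offset":[0.072,0.079,0.155],"dr":[0,0,-4]}
    - {"offset":[0.072,0.079,0.18],"dr":[0,0,-4]}
    - {"offset":[0.072,0.079,0.2],"dr":[0,0,-4]}
    - {"offset":[0.072,0.079,0.21],"dr":[0,0,-4]}
    - {"offset":[0.072,0.079,0.21],"dr":[0,0,-4]}
    - {"offset":[0.072,0.079,0.21],"dr":[0,0,-4]}
    - {"offset":[0.072,0.079,0.21],"dr":[0,0,-4]}

```text
time_s: 17.07
position: [0.4963, 0.3542, 0.0744]
tcp_rot: [[-0.515, 0.857, 0.002], [0.857, 0.515, 0.001], [-0.0, 0.002, -1.0]]
force: [-0.2, -0.6, -1.0]
opening: 0.34
grasp_force: 30.0
```

```bash
python3 -c "
from h import *
go((495,356,5,31.4))"
```

```text
t 17.07 pos [496.3 354.2  74.4] ang 31.0 tilt [0.0016 0.0007] F [-0.2 -0.6 -1. ] open 0.34 30.0
[ 2. -0. 69.] -0.4
```

Emit:
servo_tool:
  targets:
    - {"offset":[0.002,0,0.012],"dr":[0,0,0]}
    - {"offset":[0.002,0,0.026],"dr":[0,0,0]}
    - {"offset":[0.002,0,0.04],"dr":[0,0,0]}
    - {"offset":[0.002,0,0.05],"dr":[0,0,0]}
    - {"offset":[0.002,0,0.057],"dr":[0,0,0]}
    - {"offset":[0.002,0,0.062],"dr":[0,0,0]}
    - {"offset":[0.002,0,0.065],"dr":[0,0,0]}
    - {"offset":[0.002,0,0.067],"dr":[0,0,0]}
    - {"offset":[0.002,0,0.069],"dr":[0,0,0]}
    - {"offset":[0.002,0,0.069],"dr":[0,0,0]}
    - {"offset":[0.002,0,0.069],"dr":[0,0,0]}

```text
time_s: 17.98
position: [0.4948, 0.3558, 0.0049]
tcp_rot: [[-0.515, 0.857, 0.001], [0.857, 0.515, 0.0], [-0.0, 0.001, -1.0]]
force: [0.2, -0.0, 0.3]
opening: 0.344
grasp_force: 30.0
```

Release to about 48 mm, clear of the tray walls, then retreat upward.

Emit:
servo_tool:
  targets:
    - {"offset":[0,0,0],"dr":[0,0,0]}
    - {"offset":[0,0,0],"dr":[0,0,0]}
    - {"offset":[0,0,0],"dr":[0,0,0]}
    - {"offset":[0,0,0],"dr":[0,0,0]}
    - {"offset":[0,0,0],"dr":[0,0,0]}
    - {"offset":[0,0,0],"dr":[0,0,0]}
    - {"offset":[0,0,-0.01],"dr":[0,0,0]}
    - {"offset":[0,0,-0.03],"dr":[0,0,0]}
    - {"offset":[0,0,-0.055],"dr":[0,0,0]}
    - {"offset":[0,0,-0.08],"dr":[0,0,0]}
    - {"offset":[0,0,-0.11],"dr":[0,0,0]}
    - {"offset":[0,0,-0.14],"dr":[0,0,0]}
    - {"offset":[0,0,-0.17],"dr":[0,0,0]}
    - {"offset":[0,0,-0.2],"dr":[0,0,0]}
    - {"offset":[0,0,-0.22],"dr":[0,0,0]}
    - {"offset":[0,0,-0.22],"dr":[0,0,0]}
    - {"offset":[0,0,-0.22],"dr":[0,0,0]}
  gripper: -0.1

```text
time_s: 19.4
position: [0.4951, 0.3559, 0.2267]
tcp_rot: [[-0.515, 0.857, 0.003], [0.857, 0.515, 0.002], [-0.0, 0.004, -1.0]]
force: [0.6, -0.1, -0.5]
opening: 0.552
grasp_force: 0.0
```

```bash
python3 -c "
from h import *
go()
S=viewer.capture('side')['color']
a=cv2.resize(S[150:250,220:320],(400,400),interpolation=cv2.INTER_CUBIC);b=cv2.resize(S[250:350,345:445],(400,400),interpolation=cv2.INTER_CUBIC)
cv2.imwrite('pics/end.png',np.clip(np.hstack([a,b])[:,:,::-1]*1.3,0,255).astype(np.uint8))"
```

```text
t 19.4 pos [495.1 355.9 226.7] ang 31.0 tilt [0.0035 0.0016] F [ 0.6 -0.1 -0.5] open 0.552 0.0
```

View pics/end.png

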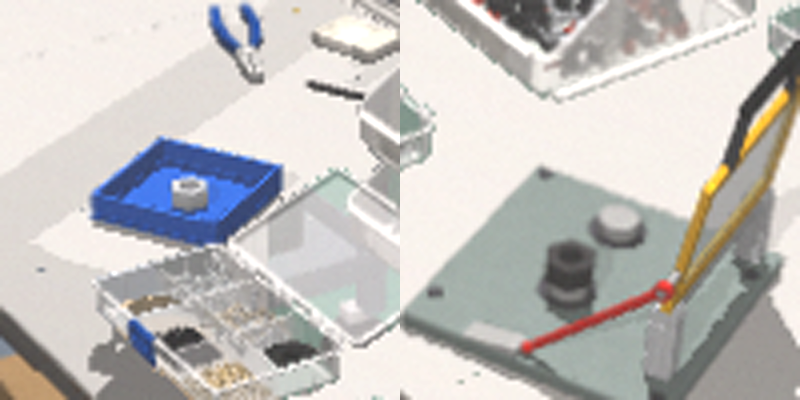

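The steel nut lies flat in the middle of the tray (188,190). Its pedestal at (620,225) is empty, the black nut is still in place at (570,265), and the guard stands on its stay (foot at (527,347)).

```bash
python3 -c "
from rig import ticket
print(ticket.hand_in())"
```

```text
the job is handed in; nothing more can be done
None
```

The job is handed in at about 19 s of the 67 s allowed: the guard stands on its stay, the steel nut lies flat in the blue tray after a drop of about 6 mm on release, and the black nut is still on its pedestal.

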